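# Close a specimen transport box and snap its locking cap home

## Robot

A 6-joint arm with a two-finger parallel gripper is mounted at the origin on a cart in front of the work surface, level with it; the furniture and walls round the work are solid. World frame = base frame: x ahead of the robot, y to its left, z up, the work surface at z = 0. Lengths are in m, angles in rad, forces in N, time in s.
With the tool pointing down it reaches from about 0.2 to 0.875 m from the base axis. Payload 3.4 kg.
Tool frame: the origin (TCP) lies between the finger pads; the fingertips stand 25 mm ahead of it and the grasp point (between the pads) lies 6 mm ahead of it (r.nose_length is the z of the fingertips in the tool frame, in m); z points along the fingers, x is the direction in which the jaws open and shut, and the axes are right-handed (so a half turn about z gives the same grasp; the last joint's range is limited). The gripper opens to 94 mm and grips with 3 to 60 N. Pads are 16 mm wide; open, the fingers measure 119 mm over their backs; the gripper's body (75 mm by 177 mm) begins 78 mm behind the grasp point.
Start: joints at [-1.455, 0.276, 1.505, -0, 1.361, -0.121], TCP at [0.135, -0.559, 0.23] pointing down, gripper open.
Joint ranges: [-2.89, 2.89], [-0.75, 2.08], [0.22, 2.7], [-1.18, 4.32], [0.11, 2.71], [-2.7, 2.7]. Speed limits (rad/s): [2.57, 2.57, 3.14, 3.14, 3.14, 3.14].

## Interface

Orientations are given as a unit quaternion [w, x, y, z].
In Python, from plant import r, gripper_to, inverse_kinematics, vision, models, telemetry gives the robot as it stands. Calls block until the motion is done:
- r.move_to(position, orientation): joint-space move of the TCP to a pose.
- r.move_l(position, rot=None, vel=0.15, guard=None): straight line of the TCP; rot=None keeps the orientation; vel is the mean speed in m/s. With guard (N) it stops when the force on the tool has changed by that much, and returns True; else False.
- r.movej(angles): joint-space move.
- gripper_to(opening, f_grip=None): finger opening in m; f_grip is the grip in N (None keeps the last); returns when the fingers have stopped.
- r.hold(seconds).
- inverse_kinematics(position, orientation): joint angles nearest the present ones, or None.
- vision.snapshot(name): name is "scene" or "top"; returns the picture (480x640x3 uint8, red, green, blue); there is no depth.
- vision.get_calibration(name): a dict with "fx", "fy", "cx", "cy" (pixels), "position" and "orientation" of the camera in the world. Camera axes: x right, y down, z forward; pixel columns grow to the right and rows downward; lengths in m; the calibration is good to about 2 mm. A picture is of the moment at which its call begins. get_calibration takes no time and is no camera call.
A pose or a line that the arm cannot do raises r.PlanningError and nothing moves.
- r.sign_off(): hands the job in, once; it reports no verdict.
Trained networks look in the newest picture that a camera, given by its name, has taken for a name from the list of things; names that differ only in an ending like _2 or _b are one class to them, and where a whole thing is asked for, a point or a joint stands for the part that bears it (a point fixed in the world has none). Each returns a list of dicts, best first, with "score" (0 to 1); they miss things now and then, are a little off and sometimes report something else, mostly with a low value. They report only what shows in the picture. A call takes as long as a camera call. They do not tell look-alikes from the thing itself.
- models.boxes_of(thing, camera): "at" ([x, y, z] in m, in world coordinates, good to about 4 mm: the middle of the surface that is visible of it).
- models.regions_of(thing, camera): "pixels" (480x640 bool, what is visible of it).
- models.mark_of(thing, camera): "at" ([x, y, z] in m, in world coordinates, good to about 4 mm: a listed point, or the origin of a listed thing).
Readings, each from a call of its own:
- telemetry.current_t(): time.
- telemetry.current_joints(): joint angles.
- telemetry.current_dq(): joint speeds.
- telemetry.current_joint_efforts(): joint torques, N m.
- telemetry.current_ee_pos(): TCP position.
- telemetry.current_tool_rot(): TCP orientation.
- telemetry.current_wrist_force(): force on the tool from outside, world axes, zero at the start.
- telemetry.current_torque(): the same for the moment, N m.
- telemetry.current_opening(): finger opening in m.
Only numpy, scipy, OpenCV 4.12 (cv2) and the standard library are available. Lean on these libraries where they do the work, as an engineer would, in place of code of your own. Each camera call takes 0.05 s, during which the arm holds its last target.

## Task

Close the blue specimen transport box for the courier: fold the plain lower flap down flat first, then the yellow-edged upper flap down flat over it, so that the white stud comes through both. Then push the red snap cap onto the stud, brim down, pressing straight down until it clicks, and keep pressing it home after the force drops: finish while the fingers are still pressing the cap firmly down. Leave the other things on the bench where they are.

Things in the scene. Friction and masses are not known exactly. Their poses are not given: they have to be found in the camera images.
- transport_box: Blue twin-wall box fixed to the bench, 190 (x) x 150 (y) x 80 mm high. Origin: centre of its underside; x away from the robot, y left, z up. Its far half is topped by a fixed end flap (top 80 mm up) with an upright white stud at the box's centre. Two long flaps (186 mm in x, 100 mm hinge to free edge, 4 mm thick), each with a 36 mm hole for the stud 75 mm from the hinge.
- lower_flap (a joint): Angle (rad) of the plain lower flap, hinged on the left long edge (+y): 0 = down flat, 1.57 = upright, more = leaning outward (to 2.1). Push it over from outside with closed fingertips, off the stud (e.g. 50 mm along the box from the middle, 70 mm from the hinge). Stiff crease, 0.11 N m: it stays where it is left, and pushing it takes about 2 N.
- upper_flap (a joint): The same for the upper flap, with the yellow free edge, hinged on the right long edge (-y of the box); it too stays where it is left. It goes down second, over the lower flap; down flat, its top face is 89 mm above the bench.
- lower_flap_hinge (a point): Middle of the lower flap's hinge line (the line runs along the box's x), at y = +75 mm of the box, 82.5 mm above the bench, mid-thickness of the flap.
- upper_flap_hinge (a point): Middle of the upper flap's hinge line, at y = -75 mm of the box, 87 mm above the bench, mid-thickness of the flap.
- stud_seat (a point): Point on the stud's upright axis, 89.5 mm above the bench, where the cap's origin lies when home. Stud 17 mm thick, tapered to 10 mm at its tip 22 mm above this point; 4 sprung catches, 24 mm across, 9 mm above it. The cap slides freely to 12 mm above it; the push then rises to about 10 N, it clicks past the catches, the force drops to 1-2 N, and the cap stops solidly on the stud tip.
- snap_cap: Loose red snap cap, about 30 g, standing brim down: ribbed grip body 30 mm across on a round brim 46 mm across, 4.5 mm thick; 26 mm high in all. Open below: a 20 mm hole that widens inside to 25 mm, 22 mm deep. Origin: centre of its underside, z up. Take it by the grip body, fingertips just above the brim.
- lab_timer: White lab timer lying on its back, 64 x 66 x 18 mm, a bystander. Origin at the centre of its underside.
- blue_cap: Loose dark blue screw cap, 36 mm across, 18 mm high, a bystander (not the snap cap). Origin at the centre of its underside.
- marker_pen: Marker pen with a dark blue cap and white barrel, 17 x 135 x 16 mm, lying along its own y, a bystander. Origin at the centre of its underside.
Mind the look-alikes: they are no part of the job. Leave any green look-alike of the snap_cap alone.

How it is judged:
On the way, in this order (a step that is already met when the one before it is completed fails the run):
1. the lower flap is down flat while the upper flap still stands open (value of joint lower_flap below 0.15 rad and value of joint upper_flap above 0.5 rad), for 0.1 s.
2. the upper flap is down flat over the lower one (value of joint each of lower_flap, upper_flap below 0.15 rad), for 0.1 s.
3. the cap has clicked past the catches of the stud (z of snap_cap in the frame of stud_seat below 0.003 m and horizontal distance between snap_cap and stud_seat below 0.004 m and value of joint upper_flap below 0.15 rad), for 0.1 s.
At the end, for the whole second after the job is handed in: Both flaps are down flat (within 0.15 rad), the cap is clicked home on the stud (its origin within 3 mm of the seat in height and 4 mm sideways, upright within 0.12 rad) and at rest, and through the last second the fingers still press it down on the stud with more than 4 N (all of step 3 and value of joint lower_flap below 0.15 rad and angle between snap_cap's own z axis and vertical below 0.12 rad and contact force between snap_cap and transport_box above 4 N and contact force between the fingers and snap_cap above 3 N and linear speed of snap_cap below 0.02 m/s); the arm keeps its last pose, push and grip.
It fails at once if a bystander (timer, blue screw cap or marker pen) is pushed more than 40 mm from its place (distance of any of lab_timer, blue_cap, marker_pen from where it was at the start of the episode above 0.04 m).
It also fails if it takes over 54 s, if anything falls off the work surface, if the arm or the gripper's body presses on something with over 40 N, if the wrist force passes 120 N, or if a joint passes its speed limit or range.

## Working session

There is one attempt and no reset: what is moved stays moved. The work goes in short steps, each a Python script; the robot and the scene stay as the last script left them, time stands still between calls to the robot, and variables do not carry over. Pictures are saved under pics/ and viewed, and the job is handed in when it is done.

```bash
mkdir -p pics; ls; cat > h.py <<'E'
from plant import r, gripper_to, inverse_kinematics, vision, models, telemetry as T
import numpy as np, cv2
from scipy.spatial.transform import Rotation as R
def save(n,im): cv2.imwrite('pics/'+n+'.png',im[:,:,::-1])
def cam(c):
    k=vision.get_calibration(c); q=k['orientation']; 
    return k, R.from_quat([q[1],q[2],q[3],q[0]]).as_matrix(), np.array(k['position'])
def proj(p,c):
    k,M,o=cam(c); v=M.T@(np.array(p)-o); return [k['fx']*v[0]/v[2]+k['cx'],k['fy']*v[1]/v[2]+k['cy']]
def unproj(u,v,z,c):
    k,M,o=cam(c); d=M@np.array([(u-k['cx'])/k['fx'],(v-k['cy'])/k['fy'],1]); return o+d*(z-o[2])/d[2]
def Q(Rm):
    q=R.from_matrix(Rm).as_quat(); return [q[3],q[0],q[1],q[2]]
E
python3 - <<'E'
from h import *
for c in ('scene','top'):
    save(c+'0',vision.snapshot(c)); print(c,cam(c)[2],cam(c)[1][:,2])
    for t in ('transport_box','stud_seat','lower_flap_hinge','upper_flap_hinge','snap_cap','lab_timer','blue_cap','marker_pen'):
        print(t,[(np.round(d['at'],3).tolist(),round(d['score'],2),np.round(proj(d['at'],c)).tolist()) for d in models.mark_of(t,c)])
print(T.current_t(),T.current_tool_rot(),r.nose_length)
E
```

```text
pics
scene [0.08567461 0.94852211 0.52420495] [ 0.38396997 -0.83939079 -0.3846949 ]
transport_box [([0.532, 0.053, -0.002], 0.73, [310.0, 282.0]), ([0.47, -0.186, 0.006], 0.28, [367.0, 248.0])]
stud_seat [([0.532, 0.053, 0.093], 0.81, [310.0, 246.0])]
lower_flap_hinge [([0.512, 0.121, 0.084], 0.59, [304.0, 262.0])]
upper_flap_hinge [([0.552, -0.018, 0.085], 0.76, [315.0, 237.0])]
snap_cap [([0.452, 0.3, -0.001], 0.78, [291.0, 344.0]), ([0.455, 0.215, -0.003], 0.76, [309.0, 323.0])]
lab_timer [([0.475, -0.334, 0.001], 0.6, [382.0, 231.0])]
blue_cap []
marker_pen [([0.471, -0.187, 0.003], 0.57, [367.0, 248.0])]
top [3.40295423e-01 2.69357845e-04 1.00374355e+00] [ 0.18911524  0.01153227 -0.98188718]
transport_box [([0.528, 0.054, -0.0], 0.62, [305.0, 243.0])]
stud_seat [([0.533, 0.058, 0.092], 0.95, [301.0, 232.0])]
lower_flap_hinge [([0.512, 0.125, 0.084], 0.56, [266.0, 243.0])]
upper_flap_hinge [([0.556, -0.02, 0.089], 0.6, [340.0, 221.0])]
snap_cap [([0.454, 0.214, -0.001], 0.74, [229.0, 276.0]), ([0.448, 0.299, 0.002], 0.6, [189.0, 279.0])]
lab_timer [([0.471, -0.328, 0.0], 0.61, [485.0, 271.0])]
blue_cap [([0.581, -0.237, -0.001], 0.8, [440.0, 220.0]), ([0.531, 0.056, 0.09], 0.69, [302.0, 233.0])]
marker_pen [([0.473, -0.185, 0.005], 0.62, [417.0, 269.0])]
0.9 [ 4.32367077e-05  7.85676073e-01 -6.18638105e-01  5.07854207e-05] 0.025
```

View pics/scene0.png

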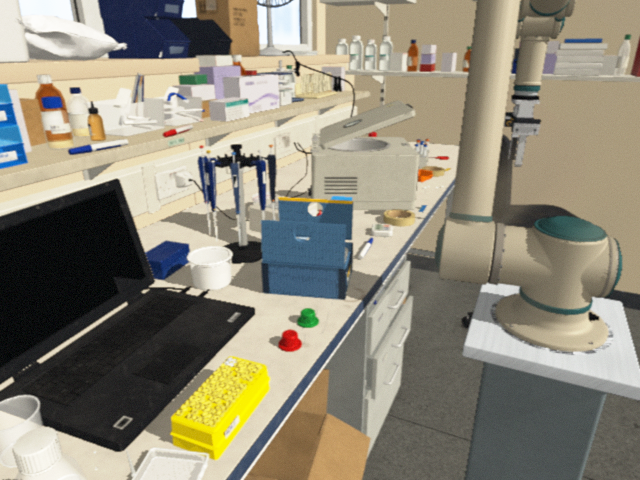

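View pics/top0.png

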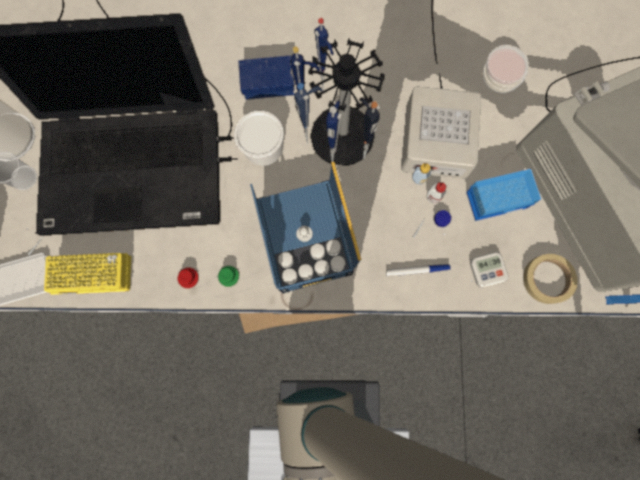

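```bash
python3 - <<'E'
import cv2,numpy as np
a=cv2.imread('pics/scene0.png')[290:370,250:350]; b=cv2.imread('pics/top0.png')[240:320,160:260]
cv2.imwrite('pics/crop0.png',np.hstack([cv2.resize(x,(400,320),interpolation=2) for x in (a,b)]))
E
```

```text
(no output)
```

View pics/crop0.png

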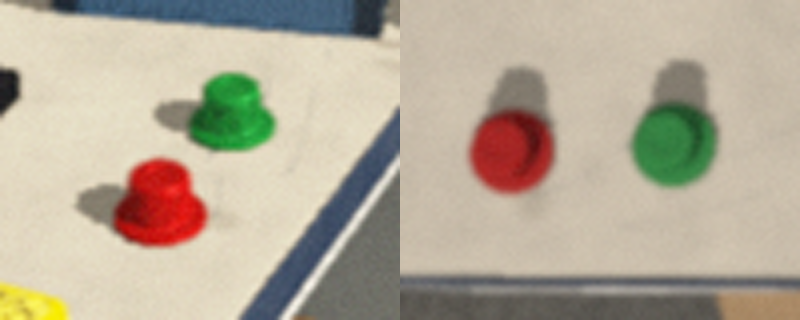

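The red cap is at scene (291,344) and top (189,279), about (0.450, 0.299). The green one, at scene (309,323) and top (229,276), is the look-alike, so I'll leave it. Next I'll fit the box yaw and flap angles with an overlay.

```bash
cat >> h.py <<'E'
c0=np.array([0.532,0.055]); yaw=np.radians(16.5)
def B(x,y,z):
    c,s=np.cos(yaw),np.sin(yaw); return np.array([c0[0]+c*x-s*y,c0[1]+s*x+c*y,z])
def low(x,rad,th,off=0): # outer-face offset off
    return B(x,75-0 and 0.075-rad*np.cos(th)+off*np.sin(th),0.0825+rad*np.sin(th)+off*np.cos(th))
def up(x,rad,th,off=0):
    return B(x,-0.075+rad*np.cos(th)-off*np.sin(th),0.087+rad*np.sin(th)+off*np.cos(th))
def overlay(im,c,tl,tu):
    im=cv2.resize(im[:,:,::-1].copy(),None,fx=2,fy=2,interpolation=2)
    def L(ps,col):
        p=np.array([proj(q,c) for q in ps])*2+.5; cv2.polylines(im,[np.round(p).astype(int)],False,col,1)
    for z in (0,.08): L([B(x,y,z) for x,y in ((-.095,-.075),(.095,-.075),(.095,.075),(-.095,.075),(-.095,-.075))],(0,255,0))
    for f,t,col in ((low,tl,(255,0,255)),(up,tu,(0,0,255))):
        if t is not None: L([f(-.093,0,t),f(-.093,.1,t),f(.093,.1,t),f(.093,0,t)],col)
    L([B(0,0,.0895),B(0,0,.1115)],(0,255,255))
    return im
E
python3 - <<'E'
from h import *
a=overlay(cv2.imread('pics/scene0.png')[:,:,::-1],'scene',1.57,1.57)[370:620,480:760]
b=overlay(cv2.imread('pics/top0.png')[:,:,::-1],'top',1.57,1.57)[310:610,470:750]
cv2.imwrite('pics/ov0.png',np.hstack([cv2.resize(x,(400,430),interpolation=2) for x in (a,b)]))
g=cv2.imread('pics/scene0.png')[60:190,470:580]; cv2.imwrite('pics/g.png',cv2.resize(g,None,fx=4,fy=4))
E
```

```text
(no output)
```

View pics/ov0.png

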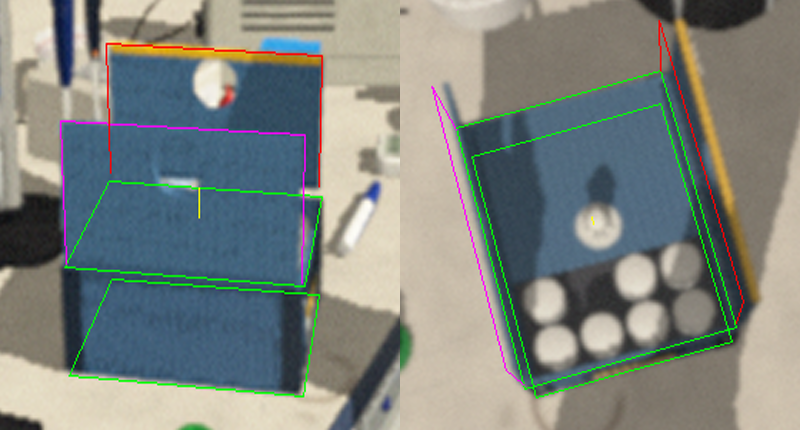

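View pics/g.png

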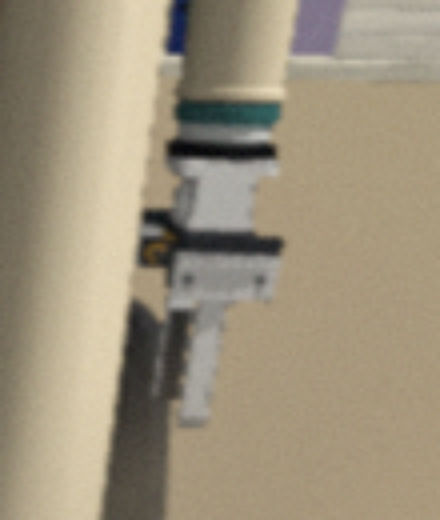

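The overlay fits in both views: the box edges coincide, the lower flap leans slightly inward (about 1.5 rad) and the upper slightly outward (about 1.7 rad). Now I'll fold the lower flap.

```bash
sed -i 's/75-0 and 0.075/0.075/' h.py; cat >> h.py <<'E'
def down(a): # tool x at world yaw a, pointing down
    x=np.array([np.cos(a),np.sin(a),0]); z=np.array([0,0,-1.]); return Q(np.column_stack([x,np.cross(z,x),z]))
def st(m=''): print(m,'t',round(T.current_t(),2),'p',np.round(T.current_ee_pos(),4),'F',np.round(T.current_wrist_force(),2))
N=0.025
E
python3 - <<'E'
from h import *
q=down(yaw); X=-.05
gripper_to(0.0); 
p=T.current_ee_pos()
def tip(th,rho): return low(X,rho,th,.002)+(B(0,.008,0)-B(0,0,0))+[0,0,N]
s=tip(1.75,.07)
print(inverse_kinematics(list(s),q))
r.move_l([p[0]+.1,p[1]+.1,.36],vel=.3); st()
r.move_to([s[0],s[1],.36],q); st('above')
r.move_l(list(s),vel=.25); st('start')
try:
  for th in (1.5,1.25,1.0,.75,.5,.25,.08,0.0):
    g=r.move_l(list(tip(th,.07 if th>.9 else .065)),vel=.12,guard=25); st(f'{th} {g}')
    if g: break
except Exception as e: print(repr(e))
save('t1',vision.snapshot('top')); save('s1',vision.snapshot('scene'))
b=np.hstack([cv2.imread('pics/s1.png')[140:320,180:440],cv2.imread('pics/t1.png')[140:320,180:440]]); cv2.imwrite('pics/c1.png',cv2.resize(b,(800,277)))
E
```

```text
[ 1.39645523e-01  1.66538096e-01  1.79553682e+00 -4.44089210e-16
  1.17951774e+00 -1.48333803e-01]
 t 3.11 p [ 0.2344 -0.459   0.359 ] F [-0.23 -0.19 -0.03]
above t 5.37 p [0.4567 0.1335 0.3599] F [ 0.38 -0.25  0.38]
start t 6.25 p [0.4574 0.1341 0.1769] F [-0.29  1.1  -0.71]
1.5 False t 6.54 p [0.4624 0.1173 0.1788] F [-0.18  0.27 -0.19]
1.25 False t 6.83 p [0.4663 0.1009 0.1747] F [-0.37  0.36  0.28]
1.0 False t 7.12 p [0.4706 0.0857 0.1673] F [ 0.72 -0.15  0.05]
0.75 False t 7.42 p [0.4731 0.0762 0.1529] F [-0.93 -0.48 -0.07]
0.5 False t 7.7 p [0.4761 0.0666 0.1402] F [-0.07  0.43  0.55]
0.25 False t 7.98 p [0.4779 0.0606 0.1254] F [-0.33  0.15 -0.66]
0.08 False t 8.23 p [0.4786 0.0586 0.1147] F [-0.51 -0.08  0.12]
0.0 False t 8.48 p [0.4794 0.0581 0.1098] F [1.24 1.24 0.63]
```

View pics/c1.png

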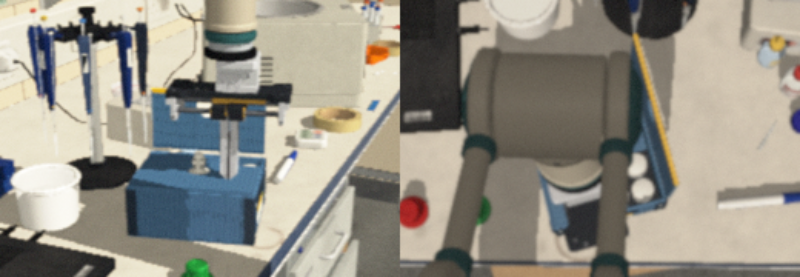

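The scene crop shows the lower flap folded, with the stud through its hole. I'll press it flat, lift, and check.

```bash
python3 - <<'E'
from h import *
p=np.array(T.current_ee_pos())
g=r.move_l([p[0],p[1],p[2]-.008],vel=.03,guard=6); st(f'press {g}')
r.move_l([p[0],p[1],.36],vel=.35); st()
# over to the right side, up flap outside, leaving the top view open
q=down(yaw)
def tip(th,rho): return up(-.05,rho,th,.002)-(B(0,.008,0)-B(0,0,0))+[0,0,N]
s=tip(2.0,.085); print(s)
r.move_to([s[0],s[1],.36],q); st()
save('t2',vision.snapshot('top')); save('s2',vision.snapshot('scene'))
a=overlay(cv2.imread('pics/s2.png')[:,:,::-1],'scene',0,1.7)[370:620,480:760]
b=overlay(cv2.imread('pics/t2.png')[:,:,::-1],'top',0,1.7)[310:610,470:750]
cv2.imwrite('pics/ov2.png',np.hstack([cv2.resize(x,(400,430),interpolation=2) for x in (a,b)]))
E
```

```text
press True t 8.79 p [0.4794 0.0581 0.1097] F [-1.74 -0.9   7.82]
 t 9.66 p [0.4784 0.0581 0.3582] F [-0.9   0.42 -0.65]
[ 0.51819512 -0.07444234  0.18845799]
 t 10.27 p [ 0.5175 -0.0742  0.358 ] F [-0.14 -0.08  0.65]
```

View pics/ov2.png

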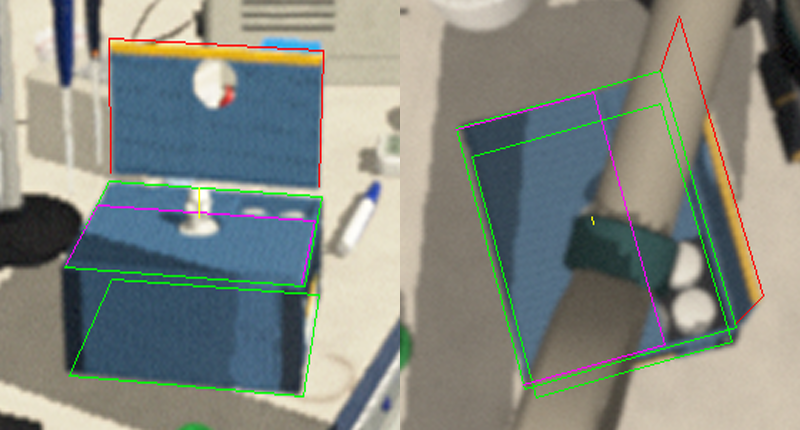

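The lower flap lies flat on the overlay and the upper one still stands at about 1.7 rad. Now the upper flap.

```bash
python3 - <<'E'
from h import *
def tip(th,rho): return up(-.05,rho,th,.002)-(B(0,.008,0)-B(0,0,0))+[0,0,N]
s=tip(2.0,.085)
r.move_l(list(s),vel=.25); st('start')
for th in (1.5,1.25,1.0,.75,.5,.25,.08,0.0):
    g=r.move_l(list(tip(th,.075 if th>.9 else .065)),vel=.12,guard=25); st(f'{th} {g}')
    if g: break
p=np.array(T.current_ee_pos())
g=r.move_l([p[0],p[1],p[2]-.008],vel=.03,guard=6); st(f'press {g}')
r.move_l([p[0],p[1],.25],vel=.35)
gripper_to(.06,20)
r.move_to([.40,.30,.2],down(yaw)); st()
save('t3',vision.snapshot('top')); save('s3',vision.snapshot('scene'))
for c in ('scene','top'):
    for t in ('stud_seat','snap_cap'):
        print(c,t,[(np.round(d['at'],4).tolist(),round(d['score'],2)) for d in models.mark_of(t,c)])
a=overlay(cv2.imread('pics/s3.png')[:,:,::-1],'scene',0,0)[370:620,480:760]
b=overlay(cv2.imread('pics/t3.png')[:,:,::-1],'top',0,0)[310:610,470:750]
cv2.imwrite('pics/ov3.png',np.hstack([cv2.resize(x,(400,430),interpolation=2) for x in (a,b)]))
E
```

```text
start t 11.2 p [ 0.5191 -0.0741  0.1897] F [-0.49 -0.21  0.15]
1.5 False t 11.69 p [ 0.5069 -0.0353  0.1877] F [-0.11  0.13  0.07]
1.25 False t 12.0 p [ 0.5013 -0.0179  0.1837] F [ 0.09  0.09 -0.51]
1.0 False t 12.31 p [ 0.4963 -0.0014  0.1759] F [-0.24 -0.01  0.09]
0.75 False t 12.62 p [0.4942 0.0054 0.1575] F [0.   0.76 0.72]
0.5 False t 12.91 p [0.4915 0.015  0.1449] F [-0.61  0.11  0.03]
0.25 False t 13.19 p [0.4897 0.021  0.13  ] F [0.45 0.46 1.41]
0.08 False t 13.44 p [0.4891 0.0231 0.1192] F [ 0.02 -0.1   1.14]
0.0 False t 13.69 p [0.4897 0.0234 0.1143] F [ 0.17 -0.23  0.78]
press True t 13.9 p [0.4897 0.0234 0.1141] F [-1.46  0.48  7.51]
 t 16.6 p [0.4007 0.2995 0.2003] F [-0.67 -0.03 -0.57]
scene stud_seat [([0.5301, 0.0501, 0.091], 0.6), ([0.5508, -0.0168, 0.0864], 0.23)]
scene snap_cap [([0.4523, 0.217, -0.0015], 0.84), ([0.4534, 0.3034, 0.0009], 0.59)]
top stud_seat [([0.5306, 0.0569, 0.0899], 0.75)]
top snap_cap [([0.4482, 0.302, 0.002], 0.86), ([0.4548, 0.2163, -0.0015], 0.75)]
```

View pics/ov3.png

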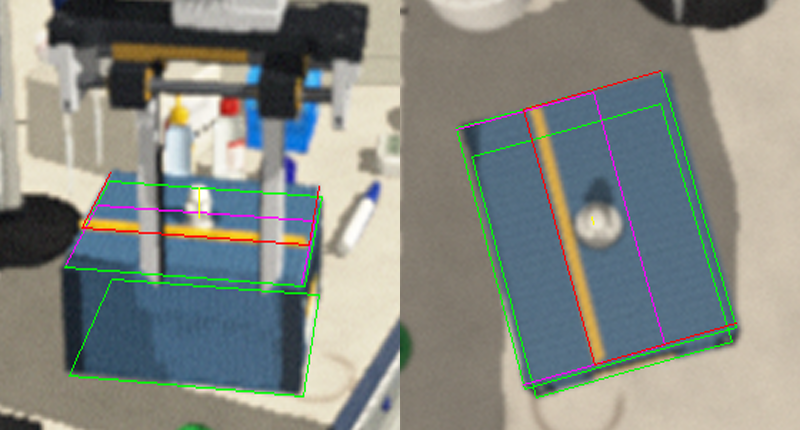

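View pics/t3.png

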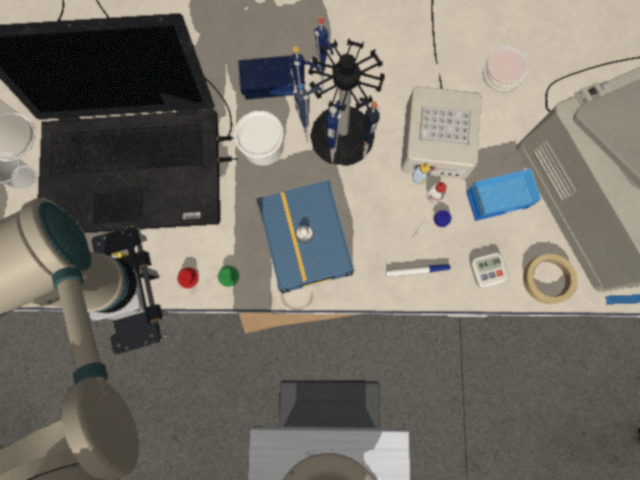

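Both flaps lie flat, with the yellow edge over the lower flap and the stud through both at top (304,233). I'll measure the stud and cap from their colours in both cameras.

```bash
python3 - <<'E'
from h import *
for c,f,win in (('top','t3',(210,255,285,325)),('scene','s3',(228,262,298,322))):
    im=cv2.imread(f'pics/{f}.png'); h=cv2.cvtColor(im,cv2.COLOR_BGR2HSV).astype(int)
    m=np.zeros((480,640),bool); a,b,d,e=win; m[a:b,d:e]=((h[...,1]<90)&(h[...,2]>110))[a:b,d:e]
    n,l,s,ce=cv2.connectedComponentsWithStats(m.astype(np.uint8)); i=1+np.argmax(s[1:,4]); print(c,'stud',s[i],ce[i],unproj(*ce[i],.100,c))
    x0,y0,w,hh,_=s[i]
    print('   bbox mid',unproj(x0+(w-1)/2,y0+(hh-1)/2,.1,c), 'model tip/base px',proj([.5305,.0525,.1115],c),proj([.5305,.0525,.0895],c))
    m=((h[...,0]<8)|(h[...,0]>172))&(h[...,1]>150)&(h[...,2]>60)
    n,l,s,ce=cv2.connectedComponentsWithStats(m.astype(np.uint8))
    for i in range(1,n):
        if s[i,4]>150:
            x0,y0,w,hh,A=s[i]; print('red',s[i],ce[i],unproj(x0+(w-1)/2,y0+(hh-1)/2,.008,c),unproj(*ce[i],.01,c),proj([.45,.301,0],c),proj([.45,.301,.026],c))
E
python3 -c "
import cv2,numpy as np
a=cv2.imread('pics/t3.png')[215:255,280:330];b=cv2.imread('pics/s3.png')[225:265,285:335]
cv2.imwrite('pics/c3.png',np.hstack([cv2.resize(x,(400,320),interpolation=0) for x in (a,b)]))"
```

```text
top stud [289 210  36  45 594] [306.51515152 235.38888889] [0.5242274  0.04581387 0.1       ]
   bbox mid [0.53095087 0.04595315 0.1       ] model tip/base px [np.float64(302.8072357700332), np.float64(230.9679381282513)] [np.float64(303.4194299233281), np.float64(233.30572483760358)]
red [178 268  20  20 301] [187.66112957 277.46179402] [0.45054792 0.30002868 0.008     ] [0.45040984 0.29909169 0.01      ] [np.float64(188.13098039681816), np.float64(278.1778669568848)] [np.float64(184.46979757033995), np.float64(276.7798708550644)]
scene stud [298 228  24  10 219] [309.8630137  232.08219178] [ 0.56371717 -0.012439    0.1       ]
   bbox mid [ 0.56328586 -0.00951382  0.1       ] model tip/base px [np.float64(310.2851377066356), np.float64(238.9485361747755)] [np.float64(310.37477378631775), np.float64(247.5500860699316)]
red [279 330  23  21 352] [289.65909091 340.97443182] [0.45326418 0.30003954 0.008     ] [0.45091007 0.30562206 0.01      ] [np.float64(291.36941297181954), np.float64(344.1821821550968)] [np.float64(291.02123680498596), np.float64(332.72112339266477)]
```

View pics/c3.png

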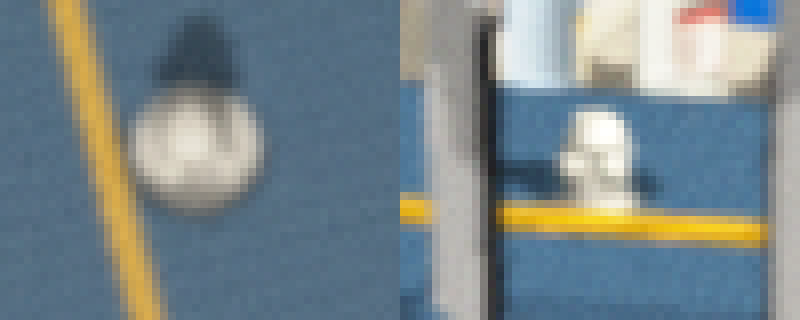

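Cap at (0.451, 0.300) and stud at about (0.5305, 0.052), with the views agreeing to about 2 mm. Now the grasp, then a hover above the stud to compare positions.

```bash
python3 - <<'E'
from h import *
q=down(yaw)
r.move_to([.451,.300,.12],q)
g=r.move_l([.451,.300,.0325],vel=.08,guard=8); st(f'down {g}')
if not g:
    o=gripper_to(.0,35); st('grip'); print(T.current_opening())
    r.move_l([.451,.300,.23],vel=.2); st()
    print(T.current_opening())
    r.move_to([.5305,.052,.165],q); st()
    for c in ('top','scene'):
        im=vision.snapshot(c); save(c+'4',im)
        print(c,[(np.round(d['at'],4).tolist(),round(d['score'],2)) for d in models.mark_of('snap_cap',c)])
        print(c,[(np.round(d['at'],4).tolist(),round(d['score'],2)) for d in models.mark_of('stud_seat',c)])
    a=cv2.imread('pics/scene4.png')[160:280,250:370]; b=cv2.imread('pics/top4.png')[180:300,240:360]
    cv2.imwrite('pics/c4.png',np.hstack([cv2.resize(x,(400,400),interpolation=2) for x in (a,b)]))
E
```

```text
down False t 18.61 p [0.4514 0.3002 0.033 ] F [-0.02  0.   -0.57]
grip t 19.2 p [0.4511 0.3    0.0326] F [-0.47 -0.18  1.42]
0.029931866617347938
 t 20.34 p [0.4503 0.2996 0.2288] F [-0.1  -0.38  0.33]
0.02971385161334232
 t 21.38 p [0.5304 0.0529 0.165 ] F [-0.09  0.17 -0.47]
top [([0.4575, 0.217, 0.0017], 0.6)]
top [([0.513, 0.1222, 0.081], 0.5)]
scene [([0.4541, 0.2169, -0.0041], 0.74), ([0.5312, 0.0561, 0.1341], 0.52)]
scene [([0.4731, -0.3355, 0.0012], 0.71), ([0.5342, 0.052, 0.0914], 0.7)]
```

View pics/c4.png

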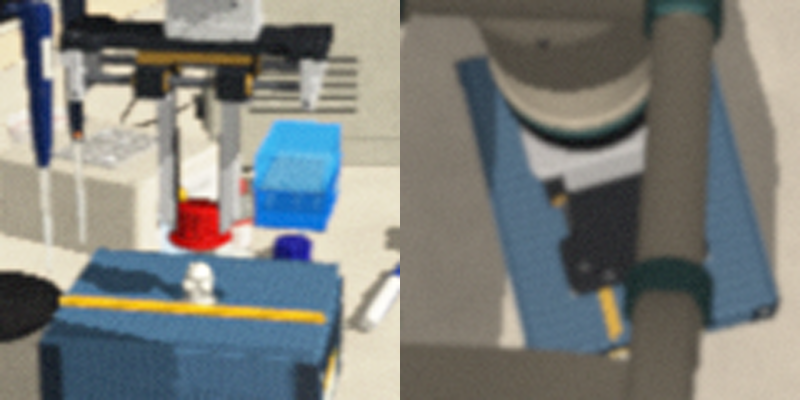

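In the scene crop the cap (column 201) sits over the stud (200), and the brim is level. The top view is hidden by the arm. I'll use the earlier top measurement for y and descend with a guard.

```bash
python3 - <<'E'
from h import *
x,y=.5305,.0512
r.move_l([x,y,.150],vel=.06); st()
g=r.move_l([x,y,.1355],vel=.03,guard=3.5); st(f'slide {g}')
r.hold(.2); st(); print(np.mean([T.current_wrist_force() for _ in range(20)],0))
im=vision.snapshot('scene'); save('s5',im)
cv2.imwrite('pics/c5.png',cv2.resize(cv2.imread('pics/s5.png')[180:280,260:360],(500,500),interpolation=2))
E
```

```text
t 22.08 p [0.53   0.0512 0.1493] F [ 0.28 -0.73 -0.11]
slide True t 22.51 p [0.5316 0.0509 0.1379] F [ 2.03 -0.95 -0.66]
 t 22.71 p [0.5315 0.051  0.138 ] F [ 3.4   0.34 -1.42]
[ 3.40146394  0.34404194 -1.42440536]
```

View pics/c5.png

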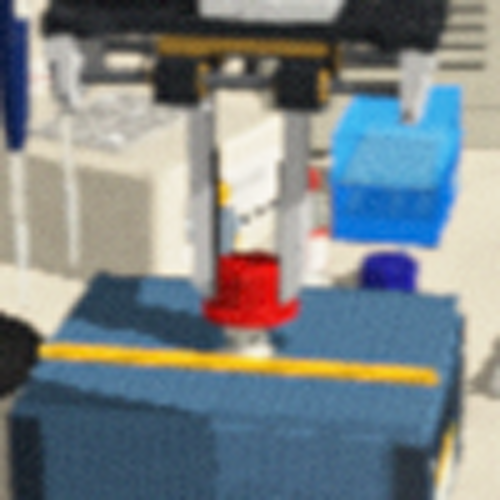

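The cap has started over the stud tip (underside about 0.1055, below the tip at 0.1115). The stud pushes it towards +x with about 3 N, so I'll shift to relieve that.

```bash
python3 - <<'E'
from h import *
def F(): 
    v=[]
    for _ in range(5): r.hold(.02); v.append(T.current_wrist_force())
    return np.mean(v,0)
x,y,z=.5325,.0512,.138
for i in range(4):
    r.move_l([x,y,z],vel=.02); r.hold(.1); f=F(); print(np.round([x,y],4),np.round(T.current_ee_pos(),4),np.round(f,2))
    if np.hypot(f[0],f[1])<.8: break
    x+=np.clip(f[0]*.0005,-.001,.001); y+=np.clip(f[1]*.0005,-.001,.001)
st()
E
```

```text
[0.5325 0.0512] [0.532  0.0513 0.1379] [ 0.53 -0.22 -0.48]
 t 23.19 p [0.532  0.0513 0.1379] F [-0.1  -0.55 -0.44]
```

```bash
python3 - <<'E'
from h import *
def F(): 
    v=[]
    for _ in range(5): r.hold(.02); v.append(T.current_wrist_force())
    return np.mean(v,0)
x,y,z=.5325,.0512,.1355
for i in range(4):
    g=r.move_l([x,y,z],vel=.02,guard=8); r.hold(.05); f=F(); print(g,np.round([x,y],4),np.round(T.current_ee_pos(),4),np.round(f,2))
    if np.hypot(f[0],f[1])<1: break
    x+=np.clip(f[0]*.0005,-.001,.001); y+=np.clip(f[1]*.0005,-.001,.001)
for z in (.132,.129,.126,.1235,.122,.121,.120,.119,.118):
    g=r.move_l([x,y,z],vel=.02,guard=20); f=F(); print(z,g,np.round(T.current_ee_pos(),4),np.round(f,2),round(T.current_opening(),4))
    if f[2]>14: break
    if g: break
st()
E
```

```text
False [0.5325 0.0512] [0.5322 0.0513 0.1354] [ 0.04 -0.24 -0.2 ]
0.132 False [0.5332 0.051  0.1325] [ 0.89 -1.12  3.5 ] 0.0296
0.129 False [0.5329 0.051  0.1287] [ 2.38 -1.69 -0.76] 0.03
0.126 False [0.5323 0.0511 0.1249] [ 4.11 -2.   -8.35] 0.0298
0.1235 False [0.5321 0.0513 0.1235] [ 2.6  -1.27 -3.73] 0.0298
0.122 False [0.5324 0.0513 0.1223] [ 1.75 -0.47 -0.63] 0.0296
0.121 False [0.5325 0.0513 0.1221] [-0.25 -0.41  4.75] 0.0297
0.12 False [0.5326 0.0513 0.122 ] [-1.76 -0.54 10.64] 0.03
0.119 False [0.5326 0.0513 0.1219] [-3.63 -1.07 16.47] 0.0297
 t 26.47 p [0.5326 0.0513 0.1219] F [-3.14 -1.56 16.11]
```

The click came at about TCP z 0.130 and the stop is solid at 0.122, which matches the cap's home height. The press is 16 N. One last look before handing in.

```bash
python3 - <<'E'
from h import *
r.hold(.5); st()
im=vision.snapshot('scene'); save('s6',im)
print([(np.round(d['at'],4).tolist(),round(d['score'],2)) for d in models.mark_of('snap_cap','scene')])
cv2.imwrite('pics/c6.png',cv2.resize(cv2.imread('pics/s6.png')[180:280,260:360],(500,500),interpolation=2))
E
```

```text
t 26.97 p [0.5326 0.0513 0.1219] F [-3.   -1.04 15.94]
[([0.5349, 0.0532, 0.0908], 0.76), ([0.4526, 0.2183, -0.0014], 0.57)]
```

View pics/c6.png

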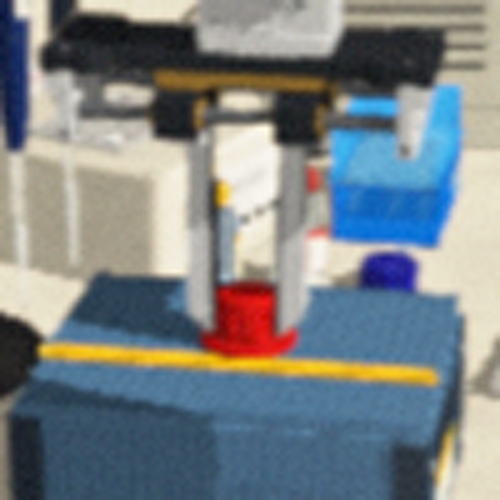

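The cap's brim sits flush on the flaps at crop (250,340), upright in the fingers, and both flaps are flat. The press holds steady at 16 N, so I'm handing in.

```bash
python3 -c "
from plant import r
print(r.sign_off())"
```

```text
the job is handed in; nothing more can be done
None
```

The box is closed and the job is handed in, at about 27 s of the 54 s allowed. I folded the lower flap flat, then the yellow-edged upper flap over it, and pushed the red cap onto the stud until it clicked. The fingers are still pressing it down.

**Checks that passed:**
- **Flaps:** the overlays showed both flaps flat, with the stud through both holes.
- **Cap height:** the push force dropped and briefly reversed after the click. The cap then stopped solidly with the TCP at z = 0.122, which puts its underside at about 0.0895, the home height.
- **Press:** steady at about 16 N over the last half second. The last picture shows the cap upright and flush.

**Disagreements and gaps:**
- **Cap position:** the network placed the cap about 3 mm from my TCP position, within its roughly 4 mm error. My own stud estimate was about 2 mm short in x, which I corrected from the side force while lowering the cap.
- **Top view:** the arm hid the stud from the top camera during the final push, so only the scene camera confirmed the end state.
- **Bystanders:** I never reached near the timer, blue cap, pen or green cap. I did not re-measure where they lie at the end.

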